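# Slide the drill-jig cover onto its hidden pin and hold it home

### The job

Fit the loose cover to the drill jig: take it by its rib, bring it level between the two fences and slide it forward, nose under the keeper bridge, until it drops over the locating pin hidden beneath it. Then press it down against the sprung plungers until it is fully home on the bed, and finish while you are still holding it pressed down there by its rib. Leave the other things on the bench alone.

Things in the scene. Friction and masses are not known exactly. Their poses are not given: they have to be found in the camera images.
- jig: Drill jig, fixed: steel bed 220 x 110 x 20 mm. Origin at bench level on its centre line; +x is the way the cover slides on, +z up. Bed x -95 to +125 mm, top at z 20. Two grey fences along x (-70 to +80 mm): inner faces at y = -37 and +37 mm, upright to z 38 mm, flared outward above, tops at z 46. Heights of the cover are given in this frame.
- keeper_mouth (a point): Middle of the sill of the opening below the keeper bridge, on the bed top; axes as the jig. The bridge crosses the bed at the fences' far end, from here to 20 mm further along +x; opening 74 mm wide, 22 mm high, open at the back. Bridge top 33 mm above this point (screw heads 37). 85 mm ahead of the jig's origin.
- pin_zone (a point): Point on the bed top's centre line, 17 mm ahead of the jig's origin, axes as the jig. A fixed steel locating pin, 10 mm diameter, flat top 10 mm above the bed (rim rounded 1 mm), stands on the centre line somewhere within 12 mm of this point along x, either way; its place differs from run to run and is not reported.
- lifter (a joint): Four brass plungers, 10 mm diameter, at jig x -8 and +45 mm, y -24 and +24 mm, moving together in the bed. 0 = up, tops 5 mm above the bed; 0.005 m = pressed flush with it. Springs: 6 N starts them, 9.5 N presses them fully in; they lift the cover again when it is let go.
- cover_center (a point): Loose pale aluminium cover, 0.24 to 0.38 kg, flat on the bench; this is its centre, 27 mm above its flat underside; +x to its nose, +z up. Plate 90 (x) x 70 (y) x 14 mm; on top an upright rib to grip, 50 mm along x, 16 mm thick in y, 14 to 54 mm above the underside. Jig z of this point: 57 mm riding on the pin, 52 dropped onto raised plungers, 47 fully home.
- nose_tip (a point): Front end of the cover's nose, on its centre line, 90 mm ahead of the cover's centre, 3 mm above the underside. The nose is 40 mm wide, 6 mm thick, its underside level with the plate's.
- cover: The same cover; origin at the middle of its underside. Here is a blind slot for the pin, 14 mm (x) by 18 mm (y), 12 mm deep, straight below the rib; the rest of the underside is flat.
- loose_bushing: Bystander: grey steel bushing ring, 42 mm diameter, 14 mm high; origin at the centre of its underside.
- loose_pliers: Bystander: pliers with blue handles, 60 x 163 x 15 mm, lying flat; origin at the centre of its underside, long along its y.
- loose_punch: Bystander: dark centre punch, 13 mm thick, 113 mm long, lying along its y; origin at the centre of its underside.
Not all that is in view belongs to the job. What is shaped like the cover but purple is not meant.

How it is judged:
On the way:
1. the cover lies between the fences with its nose under the keeper, still riding high (not yet dropped on the pin) (x of nose_tip in the frame of jig above 0.0855 m and z of cover_center in the frame of jig between 0.0535 and 0.07 m and y of nose_tip in the frame of jig between -0.03 and 0.03 m).
At the end, for the whole second after the job is handed in: Cover home: its centre under 48.6 mm above the jig underside (home 47), 1 to 33 mm ahead of the jig origin, within 5 mm of its centre line, nose tip more than 86 mm ahead, level within 0.04 rad, plungers in by over 3.5 mm, at rest, fingers still holding it (over 1.5 N) (z of cover_center in the frame of jig between 0.0445 and 0.0486 m and x of cover_center in the frame of jig between 0.001 and 0.033 m and y of cover_center in the frame of jig between -0.005 and 0.005 m and x of nose_tip in the frame of jig above 0.086 m and angle between cover_center's own z axis and vertical below 0.04 rad and value of joint lifter above 0.0035 m and contact force between the fingers and cover above 1.5 N and linear speed of cover below 0.02 m/s); the arm keeps its last pose, push and grip.
It fails at once if a bystander (bushing, pliers or punch) is moved by more than 30 mm (distance of any of loose_bushing, loose_pliers, loose_punch from where it was at the start of the episode above 0.03 m).
It also fails if it takes over 48 s, if anything falls off the work surface, if the arm or the gripper's body presses on something with over 40 N, if the wrist force passes 120 N, or if a joint passes its speed limit or range.

### The arm

A 6-joint arm with a two-finger parallel gripper is mounted at the origin on a cart in front of the work surface, level with it; the furniture and walls round the work are solid. World frame = base frame: x ahead of the robot, y to its left, z up, the work surface at z = 0. Lengths are in m, angles in rad, forces in N, time in s.
With the tool pointing down it reaches from about 0.4 to 0.925 m from the base axis. Payload 3.4 kg.
Tool frame: the origin (TCP) lies at the very end of the fingers, on their centre line; the grasp point (between the pads) lies 19 mm behind it (manip.grasp_offset is the distance from the TCP to the grasp point, in m); z points along the fingers, y is the direction in which the jaws open and shut (so a half turn about z gives the same grasp; the last joint's range is limited). The gripper opens to 85 mm and grips with 20 to 120 N. Pads are 22 mm wide; open, the fingers measure 114 mm over their backs; the gripper's body (76 mm by 85 mm) begins 54 mm behind the grasp point. The pads swing forward as they close: fully open they stand 13 mm farther back than shut.
Start: joints at [1.254, 0.307, 1.506, -0, 1.328, -0.073], TCP at [0.138, 0.558, 0.231] pointing down, gripper open.
Joint ranges: [-3.12, 3.12], [-1.05, 2.28], [0.14, 2.33], [-1.42, 4.57], [0.1, 2.73], [-2.68, 2.68]. Speed limits (rad/s): [2.57, 2.57, 3.14, 3.14, 3.14, 3.14].

### API

Orientations are given as a unit quaternion [w, x, y, z].
In Python, from cell import manip gives the robot as it stands. The module is installed in compiled form; this text tells all that it offers.
- The arm moves only by the tool apply_moves, never from a script. Its argument "steps" is a list of rows, each an object with "grip": the finger opening in m, from 0 to 0.0854; "travel": the shift along the tool's x, y, z in m, a list of three; "delta_rot": the turn, a rotation vector about the tool's x, y, z in rad, a list of three. In form: [{"grip": grip, "travel": [x, y, z], "delta_rot": [ax, ay, az]}, ...]. A call has 1 to 10 rows; each row shifts and turns the pose as measured when the row begins, along the tool's axes as they then stand; what a row does not reach is not made up. A row lasts 1/12 s, in which the tool goes at most 41.7 mm and 7.16 degrees, less where a joint would pass 70% of its speed; a pose out of reach is approached as far as the arm can. A call is refused whole if a number of a shift passes 0.0417 or a number of a turn 0.125, either way. A call with a gripper value outside its range is refused whole. The fingers move at their own pace and stop on an object; "squeeze" is the grip in N (left out, the last holds). Time passes only in rows, so rows that do not move let the fingers close. It gives the time, the measured TCP pose, the force and the opening at its end, in the units of the state.
- manip.read_state(): the state, without advancing time (a new reading comes with each control period).
- manip.camera(name): name is "side" or "top"; returns a dict with "pixels" (400x640x3 uint8, red, green, blue), "fx", "fy", "cx", "cy" (pixels), "k1" (the pictures are not rectified: a ray, as slopes to the right and down, at radius r is drawn at 1 + k1 r^2 times it, then the intrinsics apply), "world_from_camera" (4x4, takes a point from camera to world coordinates). Camera axes: x right, y up, looking along -z (the intrinsics and any distortion apply to the point x, -y, -z); pixel columns grow to the right and rows downward; lengths in m; the calibration is good to about 2 mm. A picture is of the moment at which its call begins. There is no depth.
- manip.finish_job(): hands the job in, once; it reports no verdict.
Trained networks look in the newest picture that a camera, given by its name, has taken for a name from the list of things; names that differ only in an ending like _2 or _b are one class to them, and where a whole thing is asked for, a point or a joint stands for the part that bears it (a point fixed in the world has none). Each returns a list of dicts, best first, with "conf" (0 to 1); they miss things now and then, are a little off and sometimes report something else, mostly with a low value. They report only what shows in the picture. A call takes as long as a camera call. They do not tell look-alikes from the thing itself.
- manip.look_for(camera, name): "point" ([x, y, z] in m, in world coordinates, good to about 4 mm: the middle of the surface that is visible of it).
The state is a dict: "clock": time; "joints": joint angles; "joint_vel": joint speeds; "tau": joint torques, N m; "position": TCP position; "orientation": TCP orientation; "contact_force": force on the tool from outside, world axes, zero at the start; "moment": the same for the moment, N m; "gripper_width": finger opening in m.
Only numpy, scipy, OpenCV 4.12 (cv2) and the standard library are available. Lean on these libraries where they do the work, as an engineer would, in place of code of your own. Each camera call takes 0.05 s, during which the arm holds its last target.

## Working session

There is one attempt and no reset: what is moved stays moved. The work goes in short steps, Python scripts to look and compute and a tool call to move; the robot and the scene stay as the last step left them, time stands still between calls to the robot, and variables do not carry over. Pictures are saved under pics/ and viewed, and the job is handed in when it is done.

Besides the shell and the picture viewer there is one more tool, called in YAML: its name, and indented under it one key for each argument. apply_moves: Moves the arm, as the interface text tells. Its arguments: {"type":"object","properties":{"steps":{"type":"array","items":{"type":"object","properties":{"grip":{"type":"number"},"travel":{"type":"array","items":{"type":"number"}},"delta_rot":{"type":"array","items":{"type":"number"}}}}},"squeeze":{"type":"number"}},"required":["steps"]}

```bash
mkdir -p pics
cat > h.py <<'E'
import numpy as np,cv2
from cell import manip
def snap(n,fn):
    c=manip.camera(n); cv2.imwrite(fn,c["pixels"][:,:,::-1]); return c
def proj(c,p):
    T=np.linalg.inv(np.array(c["world_from_camera"])); q=T[:3,:3]@np.array(p)+T[:3,3]
    a,b=q[0]/-q[2],-q[1]/-q[2]; s=1+c["k1"]*(a*a+b*b)
    return np.array([c["fx"]*a*s+c["cx"],c["fy"]*b*s+c["cy"]])
def back(c,uv,z):
    K=np.array([[c["fx"],0,c["cx"]],[0,c["fy"],c["cy"]],[0,0,1.]])
    a,b=(uv[0]-c["cx"])/c["fx"],(uv[1]-c["cy"])/c["fy"]
    x,y=a,b
    for _ in range(30):
        s=1+c["k1"]*(x*x+y*y); x,y=a/s,b/s
    T=np.array(c["world_from_camera"]); d=T[:3,:3]@np.array([x,-y,-1.]); o=T[:3,3]
    return o+d*(z-o[2])/d[2]
E
python3 - <<'E'
from h import *
for n in("top","side"):
    c=snap(n,f"pics/{n}0.png"); print(n,c["fx"],c["k1"],np.round(c["world_from_camera"],3).tolist())
    for t in("jig","cover","cover_center","nose_tip","keeper_mouth","pin_zone","lifter","loose_bushing","loose_pliers","loose_punch"):
        for r in manip.look_for(n,t)[:3]: print(t,np.round(r["point"],3),round(r["conf"],2),proj(c,r["point"]).round())
s=manip.read_state();print(s)
E
```

```text
top 383.1971721059931 0.0005263891502845957 [[0.001, 0.998, -0.068, 0.445], [-1.0, 0.001, -0.0, -0.076], [-0.0, 0.068, 0.998, 1.295], [0.0, 0.0, 0.0, 1.0]]
jig [0.53  0.197 0.023] 0.61 [242. 197.]
cover [ 0.563 -0.057  0.017] 0.97 [318. 187.]
cover [ 0.5   -0.223  0.014] 0.94 [368. 206.]
cover_center [ 0.499 -0.223  0.013] 0.87 [368. 206.]
cover_center [ 0.564 -0.063  0.015] 0.72 [320. 187.]
nose_tip [ 0.561 -0.06   0.014] 0.7 [319. 188.]
nose_tip [ 0.5   -0.225  0.014] 0.64 [369. 206.]
keeper_mouth [0.532 0.194 0.017] 0.66 [244. 196.]
pin_zone [0.529 0.193 0.02 ] 0.8 [243. 197.]
loose_bushing [ 0.372 -0.399  0.007] 0.65 [421. 244.]
loose_bushing [0.392 0.008 0.013] 0.59 [299. 238.]
loose_pliers [ 0.731 -0.01   0.011] 0.82 [305. 138.]
loose_punch [ 0.372 -0.395  0.009] 0.67 [420. 244.]
side 405.2242010457094 -0.021205191264237477 [[0.825, 0.218, -0.521, 0.013], [-0.564, 0.34, -0.752, -0.864], [0.013, 0.915, 0.404, 0.453], [0.0, 0.0, 0.0, 1.0]]
jig [0.521 0.148 0.028] 0.57 [263. 176.]
cover [ 0.554 -0.079  0.014] 0.62 [316. 205.]
cover_center [ 0.564 -0.069  0.017] 0.98 [317. 202.]
co
[... 355 characters left out ...]
: 1.1, 'joints': array([ 1.25448771e+00,  3.06798776e-01,  1.50644541e+00, -2.99346328e-05,
        1.32837829e+00, -7.34927476e-02]), 'joint_vel': array([ 1.82889833e-03,  1.21759882e-03, -1.61132110e-03, -5.64771093e-04,
        2.29426192e-05,  2.56391454e-03]), 'tau': array([ 1.30396274e-03, -4.57496595e+01, -2.52334160e+01, -1.34836623e-04,
        8.61944009e-04, -1.95504907e-05]), 'position': array([0.13827719, 0.55811177, 0.23128843]), 'orientation': array([ 1.13672551e-05,  1.21106330e-01,  9.92639540e-01, -1.74399848e-05]), 'contact_force': array([ 0.25956145, -0.22097904, -0.29201053]), 'moment': array([-0.06868245,  0.00020428, -0.05735378]), 'gripper_width': 0.08531031919449629}
```

View pics/top0.png

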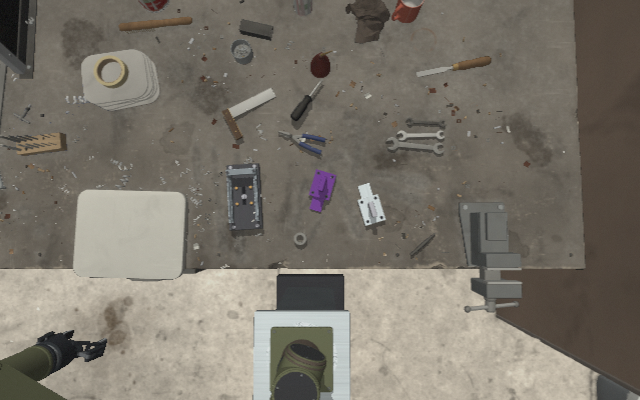

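View pics/side0.png

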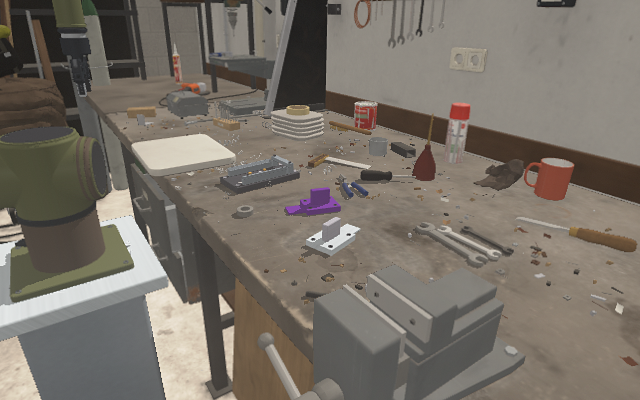

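Run:
```python
import cv2,numpy as np
a=cv2.imread("pics/top0.png")
c=cv2.resize(a[150:250,190:400],None,fx=3.8,fy=3.8,interpolation=cv2.INTER_CUBIC);cv2.imwrite("pics/topc.png",c);print(c.shape)
a=cv2.imread("pics/side0.png")
c=cv2.resize(a[130:290,200:400],None,fx=3.7,fy=3.7,interpolation=cv2.INTER_CUBIC);cv2.imwrite("pics/sidec.png",c)
```

```text
(380, 798, 3)
```

View pics/topc.png

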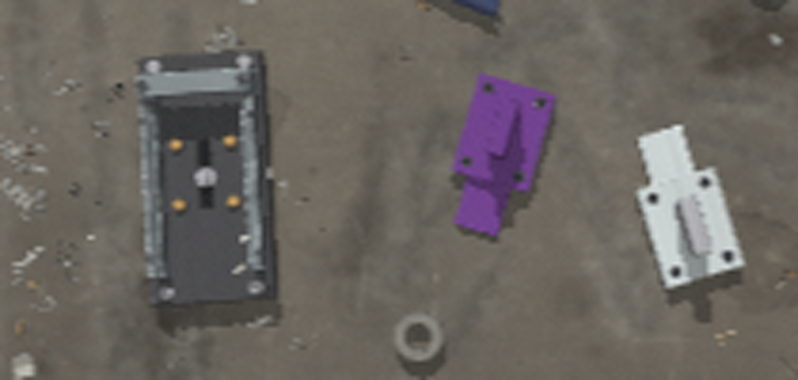

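View pics/sidec.png

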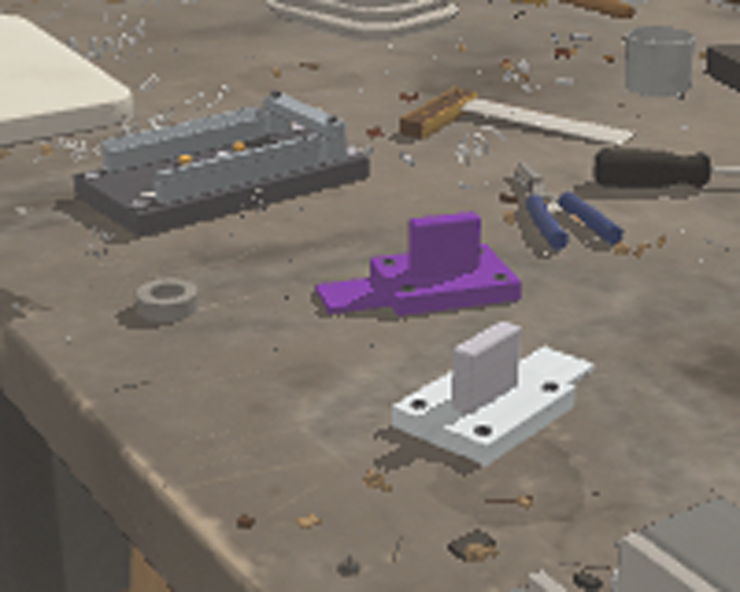

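The look-alikes are the purple one at (320,188) and the pale aluminium one at (369,206), both in the top picture. The crop shows the pale one has a grey rib and its nose pointing away from the robot, so I choose that one. The jig is at about (243,197), with its keeper at the far end. The pin shows between the plungers. Next I'll fit the poses precisely.

```bash
cat > fit.py <<'E'
from h import *
from scipy.optimize import least_squares
import sys
cs={n:manip.camera(n) for n in("top","side")}
def up(c,box,s,fn):
    x0,x1,y0,y1=box
    im=cv2.resize(c["pixels"][y0:y1,x0:x1,::-1],None,fx=s,fy=s,interpolation=cv2.INTER_CUBIC); cv2.imwrite(fn,im)
up(cs["top"],(220,275,155,245),6.5,"pics/jt.png")
up(cs["top"],(350,395,175,235),9,"pics/ct.png")
up(cs["side"],(210,310,145,200),8,"pics/js.png")
up(cs["side"],(300,365,210,265),10,"pics/cs.png")
E
python3 fit.py
```

```text
(no output)
```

View pics/jt.png

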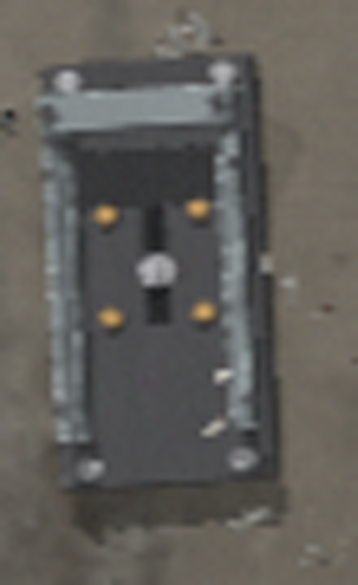

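View pics/ct.png

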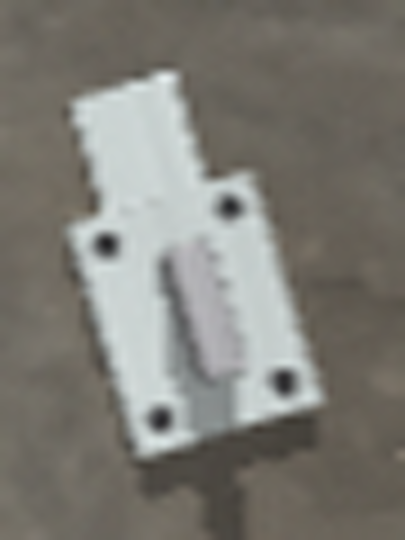

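View pics/js.png

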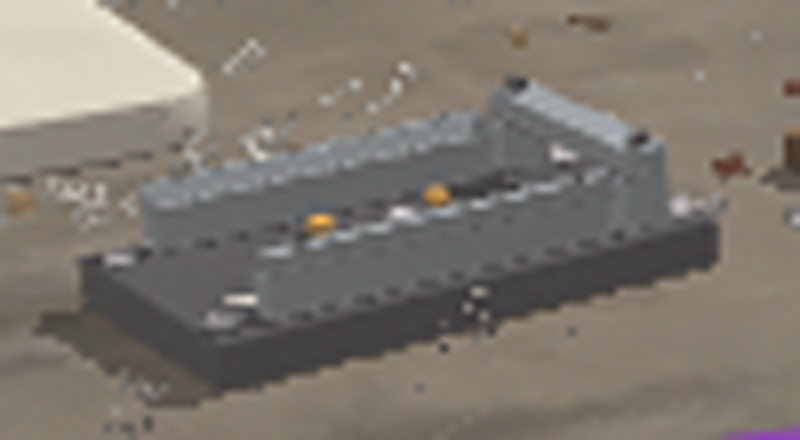

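View pics/cs.png

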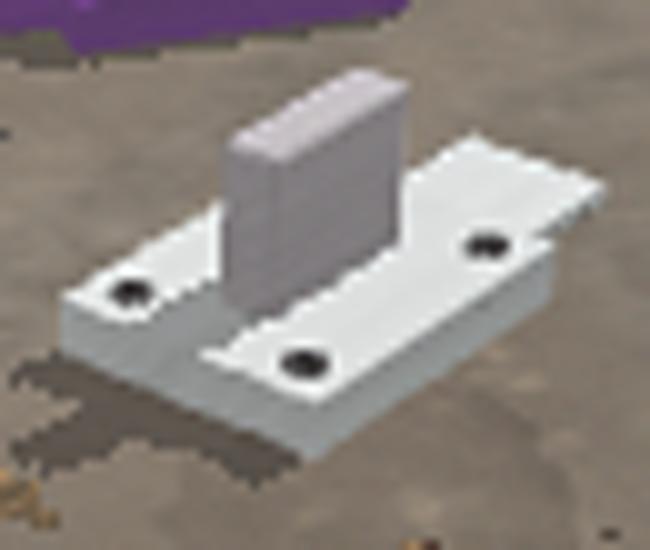

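```bash
cat > fit2.py <<'E'
from h import *
from scipy.optimize import least_squares
C={n:manip.camera(n) for n in("top","side")}
def px(p,s,o): return (np.array(p)+.5)/s-.5+np.array(o)
J=[("top",p,q) for p,q in [((105,214),(45,24,25)),((198,208),(45,-24,25)),((110,318),(-8,24,25)),((204,312),(-8,-24,25)),((63,488),(-95,55,20)),((278,476),(-95,-55,20)),((40,62),(125,55,20)),((255,55),(125,-55,20))]]
J+=[("side",p,q) for p,q in [((320,222),(-8,24,25)),((437,194),(45,24,25)),((82,257),(-95,55,20)),((222,340),(-95,-55,20)),((718,213),(125,-55,20))]]
K=[("top",p,q) for p,q in [((70,230),(45,35,14)),((255,175),(45,-35,14)),((325,403),(-45,-35,14)),((140,455),(-45,35,14)),((72,102),(90,20,6)),((178,72),(90,-20,6)),((243,368),(-25,-8,54)),((207,380),(-25,8,54))]]
K+=[("side",p,q) for p,q in [((62,297),(-45,35,14)),((318,405),(-45,-35,14)),((553,243),(45,-35,14)),((475,135),(90,20,6)),((605,188),(90,-20,6)),((230,140),(-25,8,54)),((282,160),(-25,-8,54)),((408,87),(25,-8,54)),((360,70),(25,8,54)),((305,460),(-45,-35,0))]]
sc={"J":{"top":(6.5,(220,155)),"side":(8,(210,145))},"C":{"top":(9,(350,175)),"side":(10,(300,210))}}
def W(th,q):
    q=np.array(q)/1e3;c,s=np.cos(th[2]),np.sin(th[2]);return np.array([th[0]+c*q[0]-s*q[1],th[1]+s*q[0]+c*q[1],q[2]])
def res(v,full=False):
    off={"top":v[6:8],"side":v[8:10]};r=[]
    for th,L,k in((v[:3],J,"J"),(v[3:6],K,"C")):
        for n,p,q in L: r.append(proj(C[n],W(th,q))+off[n]-px(p,*sc[k][n]))
    if full: return np.array(r)
    return np.concatenate([np.ravel(r),np.array(v[6:])/0.5])
v=least_squares(res,[.53,.2,0,.5,-.22,.3,0,0,0,0],loss="soft_l1",x_scale=[.01,.01,.01]*2+[1]*4).x
print(v.round(4)); print(res(v,True).round(1).tolist())
th=v[:3];
best=least_squares(lambda x:proj(C["top"],W(th,(x[0],x[1],30)))+v[6:8]-px((156,270),6.5,(220,155)),[15,0]).x;print("pin jig",best)
np.save("v.npy",v)
E
python3 fit2.py
```

```text
[ 0.5177  0.1903  0.071   0.4884 -0.2345  0.2875 -0.1056  0.0253  0.0244
  0.3852]
[[0.1, -0.0], [0.2, -0.1], [0.2, -0.1], [0.2, -0.2], [-0.1, 0.6], [-0.1, 0.1], [-0.1, 0.4], [-0.4, -0.8], [0.1, -0.5], [0.3, -0.5], [-0.6, -0.3], [-0.5, 0.5], [0.7, 0.4], [0.2, -0.5], [-0.4, -0.3], [-0.3, 0.1], [0.2, 0.3], [0.1, -0.2], [-0.3, -0.2], [1.0, 0.4], [0.2, 0.4], [-0.1, -0.0], [-0.3, -0.0], [0.5, 0.3], [-0.3, -0.0], [0.6, -0.2], [-1.3, -0.1], [-0.6, 0.2], [0.7, -0.5], [-0.3, -0.9], [0.8, 0.2]]
pin jig [14.02113392 -1.10783766]
```

Fit residuals are about 0.4 px. The cover is at (0.488, -0.2345) with yaw 0.2875 and the jig at (0.518, 0.190) with yaw 0.071. The pin is near jig x 14 mm. First leg of the approach follows.

apply_moves:
  steps:
    - {"grip": 0.0854,"travel": [-0.034,-0.024,0],"delta_rot": [0,0,0]}
    - {"grip": 0.0854,"travel": [-0.034,-0.024,0],"delta_rot": [0,0,0]}
    - {"grip": 0.0854,"travel": [-0.034,-0.024,0],"delta_rot": [0,0,0]}
    - {"grip": 0.0854,"travel": [-0.034,-0.024,0],"delta_rot": [0,0,0]}
    - {"grip": 0.0854,"travel": [-0.034,-0.024,0],"delta_rot": [0,0,0]}
    - {"grip": 0.0854,"travel": [-0.034,-0.024,0],"delta_rot": [0,0,0]}
    - {"grip": 0.0854,"travel": [-0.034,-0.024,0],"delta_rot": [0,0,0]}
    - {"grip": 0.0854,"travel": [-0.034,-0.024,0],"delta_rot": [0,0,0]}
    - {"grip": 0.0854,"travel": [-0.034,-0.024,0],"delta_rot": [0,0,0]}
    - {"grip": 0.0854,"travel": [-0.034,-0.024,0],"delta_rot": [0,0,0]}
  squeeze: 60

```text
clock: 2.13
position: [0.4112, 0.2488, 0.2304]
orientation: [0.001, 0.113, 0.994, 0.005]
contact_force: [0.5, 0.2, 0.0]
gripper_width: 0.0856
```

```bash
cat > plan.py <<'E'
from h import *
from scipy.spatial.transform import Rotation as R
def st():
    s=manip.read_state();o=s["orientation"];return s,np.array(s["position"]),R.from_quat([o[1],o[2],o[3],o[0]])
def tgt(pos,yaw):  # tool down, tool y along jig/cover y (yaw of object x)
    y=np.array([-np.sin(yaw),np.cos(yaw),0]);z=np.array([0,0,-1.]);return np.array(pos),R.from_matrix(np.column_stack([np.cross(y,z),y,z]))
def plan(pos,yaw,n):
    s,p,r=st();P,Q=tgt(pos,yaw);w=(r.inv()*Q).as_rotvec()
    print("t",round(s["clock"],2),"pos",p.round(4),"F",np.round(s["contact_force"],1),"w",round(s["gripper_width"],4),"dist",np.round(P-p,4),"rotvec",w.round(4),"j6",round(s["joints"][5],2))
    dp=(P-p)/n; dr=R.from_rotvec(w/n); print("rot/row",(w/n).round(4))
    for k in range(n): print((r.inv().apply(dp)).round(4).tolist()); r=r*dr
E
python3 -c "
from plan import *
plan((.4884,-.2345,.12),.2875,13)"
```

```text
t 2.13 pos [0.4112 0.2488 0.2304] F [0.5 0.2 0. ] w 0.0856 dist [ 0.0772 -0.4833 -0.1104] rotvec [ 0.0093  0.0027 -0.5135] j6 -0.9
rot/row [ 0.0007  0.0002 -0.0395]
[-0.0141, -0.035, 0.0082]
[-0.0127, -0.0355, 0.0082]
[-0.0113, -0.036, 0.0082]
[-0.0099, -0.0364, 0.0082]
[-0.0084, -0.0367, 0.0083]
[-0.007, -0.037, 0.0083]
[-0.0055, -0.0373, 0.0083]
[-0.004, -0.0375, 0.0083]
[-0.0026, -0.0376, 0.0084]
[-0.0011, -0.0377, 0.0084]
[0.0004, -0.0377, 0.0084]
[0.0019, -0.0376, 0.0084]
[0.0034, -0.0375, 0.0085]
```

apply_moves:
  steps:
    - {"grip": 0.0854,"travel": [-0.014,-0.035,0.004],"delta_rot": [0,0,-0.04]}
    - {"grip": 0.0854,"travel": [-0.0127,-0.0355,0.004],"delta_rot": [0,0,-0.04]}
    - {"grip": 0.0854,"travel": [-0.0113,-0.036,0.004],"delta_rot": [0,0,-0.04]}
    - {"grip": 0.0854,"travel": [-0.01,-0.0364,0.004],"delta_rot": [0,0,-0.04]}
    - {"grip": 0.0854,"travel": [-0.0084,-0.0367,0.004],"delta_rot": [0,0,-0.04]}
    - {"grip": 0.0854,"travel": [-0.007,-0.037,0.008],"delta_rot": [0,0,-0.04]}
    - {"grip": 0.0854,"travel": [-0.0055,-0.0373,0.008],"delta_rot": [0,0,-0.04]}
    - {"grip": 0.0854,"travel": [-0.004,-0.0375,0.008],"delta_rot": [0,0,-0.04]}
    - {"grip": 0.0854,"travel": [-0.0026,-0.0376,0.008],"delta_rot": [0,0,-0.04]}
    - {"grip": 0.0854,"travel": [-0.001,-0.0377,0.008],"delta_rot": [0,0,-0.04]}

```text
clock: 2.97
position: [0.4848, -0.1401, 0.1697]
orientation: [0.011, -0.096, 0.995, 0.005]
contact_force: [0.6, 0.6, 0.6]
gripper_width: 0.0854
```

```bash
python3 -c "
from plan import *
plan((.4884,-.2345,.12),.2875,4)"
```

```text
t 2.97 pos [ 0.4848 -0.1401  0.1697] F [0.6 0.6 0.6] w 0.0854 dist [ 0.0036 -0.0944 -0.0497] rotvec [ 0.006   0.0234 -0.0961] j6 -2.15
rot/row [ 0.0015  0.0058 -0.024 ]
[0.0039, -0.0234, 0.0122]
[0.0044, -0.0233, 0.0122]
[0.0049, -0.0232, 0.0123]
[0.0053, -0.023, 0.0124]
```

apply_moves:
  steps:
    - {"grip": 0.0854,"travel": [0.004,-0.0234,0.0122],"delta_rot": [0.0015,0.006,-0.024]}
    - {"grip": 0.0854,"travel": [0.0045,-0.0233,0.0122],"delta_rot": [0.0015,0.006,-0.024]}
    - {"grip": 0.0854,"travel": [0.005,-0.0232,0.0122],"delta_rot": [0.0015,0.006,-0.024]}
    - {"grip": 0.0854,"travel": [0.0053,-0.023,0.0122],"delta_rot": [0.0015,0.006,-0.024]}
    - {"grip": 0.0854,"travel": [0,0,0],"delta_rot": [0,0,0]}

```text
clock: 3.38
position: [0.4908, -0.2493, 0.1181]
orientation: [0.001, -0.143, 0.99, -0.003]
contact_force: [0.6, 0.7, -0.3]
gripper_width: 0.0854
```

```bash
python3 -c "
from plan import *
plan((.4884,-.2345,.075),.2875,3)
snap('top','pics/t1.png');c=snap('side','pics/s1.png')
a=cv2.imread('pics/s1.png');cv2.imwrite('pics/s1c.png',cv2.resize(a[120:290,240:420],None,fx=3.5,fy=3.5))"
```

```text
t 3.38 pos [ 0.4908 -0.2493  0.1181] F [ 0.6  0.7 -0.3] w 0.0854 dist [-0.0024  0.0148 -0.0431] rotvec [-0.0068  0.002  -0.0014] j6 -2.4
rot/row [-0.0023  0.0007 -0.0005]
[-0.0006, 0.0051, 0.0143]
[-0.0006, 0.005, 0.0144]
[-0.0006, 0.005, 0.0144]
```

View pics/s1c.png

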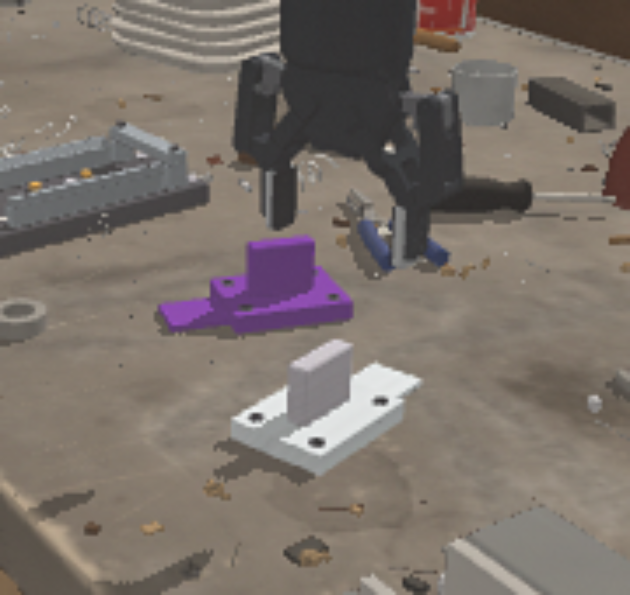

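The side crop shows the open gripper above the pale cover, with its jaw axis across the rib. I'll correct sideways and descend.

apply_moves:
  steps:
    - {"grip": 0.0854,"travel": [-0.0006,0.005,0.014],"delta_rot": [-0.0023,0.0007,-0.0005]}
    - {"grip": 0.0854,"travel": [-0.0006,0.005,0.0144],"delta_rot": [-0.0023,0.0007,-0.0005]}
    - {"grip": 0.0854,"travel": [-0.0006,0.003,0.008],"delta_rot": [-0.0023,0.0007,-0.0005]}
    - {"grip": 0.0854,"travel": [0,0,0],"delta_rot": [0,0,0]}
    - {"grip": 0.0854,"travel": [0,0,0],"delta_rot": [0,0,0]}

```text
clock: 3.9
position: [0.4899, -0.229, 0.0852]
orientation: [0.002, -0.143, 0.99, 0.001]
contact_force: [-0.7, -0.1, -0.1]
gripper_width: 0.0851
```

```bash
python3 -c "
from plan import *
plan((.4884,-.2345,.021),.2875,5)"
```

```text
t 3.9 pos [ 0.4899 -0.229   0.0852] F [-0.7 -0.1 -0.1] w 0.0851 dist [-0.0015 -0.0055 -0.0642] rotvec [0.0015 0.0046 0.0003] j6 -2.38
rot/row [0.0003 0.0009 0.0001]
[0.0007, -0.001, 0.0128]
[0.0006, -0.001, 0.0128]
[0.0006, -0.001, 0.0128]
[0.0006, -0.001, 0.0128]
[0.0006, -0.001, 0.0128]
```

apply_moves:
  steps:
    - {"grip": 0.0854,"travel": [0.0007,-0.001,0.0128],"delta_rot": [0,0.001,0]}
    - {"grip": 0.0854,"travel": [0.0006,-0.001,0.0128],"delta_rot": [0,0.001,0]}
    - {"grip": 0.0854,"travel": [0.0006,-0.001,0.0128],"delta_rot": [0,0.001,0]}
    - {"grip": 0.0854,"travel": [0,-0.001,0.01],"delta_rot": [0,0,0]}
    - {"grip": 0.0854,"travel": [0,0,0.004],"delta_rot": [0,0,0]}
    - {"grip": 0.0854,"travel": [0,0,0],"delta_rot": [0,0,0]}

```text
clock: 4.4
position: [0.4942, -0.2328, 0.0371]
orientation: [0.005, -0.145, 0.989, -0.002]
contact_force: [0.3, -0.5, 0.1]
gripper_width: 0.0853
```

```bash
python3 -c "
from plan import *
plan((.4884,-.2345,.021),.2875,2)"
```

```text
t 4.4 pos [ 0.4942 -0.2328  0.0371] F [ 0.3 -0.5  0.1] w 0.0853 dist [-0.0058 -0.0017 -0.0161] rotvec [-0.0064  0.0096  0.0045] j6 -2.38
rot/row [-0.0032  0.0048  0.0022]
[0.0031, 0.0001, 0.008]
[0.003, 0.0, 0.0081]
```

apply_moves:
  steps:
    - {"grip": 0.0854,"travel": [0.003,0,0.008],"delta_rot": [-0.003,0.005,0.002]}
    - {"grip": 0.0854,"travel": [0.002,0,0.006],"delta_rot": [-0.003,0.004,0.002]}
    - {"grip": 0.0854,"travel": [0,0,0],"delta_rot": [0,0,0]}
    - {"grip": 0.0854,"travel": [0,0,0],"delta_rot": [0,0,0]}

```text
clock: 4.73
position: [0.4903, -0.2348, 0.0234]
orientation: [0.001, -0.143, 0.99, -0.001]
contact_force: [0.4, -0.3, 0.9]
gripper_width: 0.0853
```

```bash
python3 -c "
from plan import *
plan((.4884,-.2345,.021),.2875,2)
snap('top','pics/t2.png');c=snap('side','pics/s2.png')
a=cv2.imread('pics/s2.png');cv2.imwrite('pics/s2c.png',cv2.resize(a[160:290,270:400],None,fx=4.5,fy=4.5))"
```

```text
t 4.73 pos [ 0.4903 -0.2348  0.0234] F [ 0.4 -0.3  0.9] w 0.0853 dist [-0.0019  0.0003 -0.0024] rotvec [-0.0018  0.0017  0.0003] j6 -2.38
rot/row [-0.0009  0.0009  0.0001]
[0.0009, 0.0004, 0.0012]
[0.0009, 0.0004, 0.0012]
```

View pics/s2c.png

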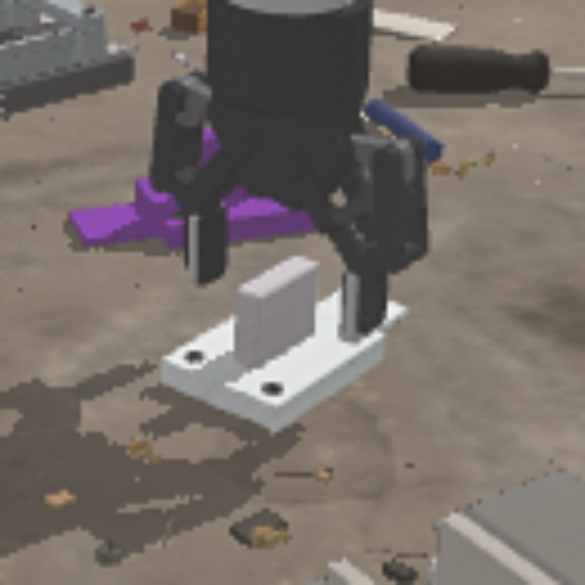

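```bash
python3 -c "
from plan import *
c=manip.camera('side')
for s in(1,-1):
  for z in(.0234,.0364): print(s,z,((proj(c,(.4903-s*.2836*.045,-.2348+s*.959*.045,z))-[270,160])*4.5).round())
print([((proj(c,(.4884+a*.959,-.2345+a*.2836,.054))-[270,160])*4.5).round() for a in(-.025,.025)])"
```

```text
1 0.0234 [207. 298.]
1 0.0364 [207. 275.]
-1 0.0234 [353. 355.]
-1 0.0364 [354. 331.]
[array([244., 289.]), array([306., 253.])]
```

The side crop shows the fingers straddling the rib, with their tips at crop (207,280) and (362,335), as the projection predicts. Closing now.

apply_moves:
  steps:
    - {"grip": 0.05,"travel": [0.001,0,0.001],"delta_rot": [0,0,0]}
    - {"grip": 0.03,"travel": [0,0,0],"delta_rot": [0,0,0]}
    - {"grip": 0.01,"travel": [0,0,0],"delta_rot": [0,0,0]}
    - {"grip": 0.01,"travel": [0,0,0],"delta_rot": [0,0,0]}
    - {"grip": 0.01,"travel": [0,0,0],"delta_rot": [0,0,0]}
    - {"grip": 0.01,"travel": [0,0,0],"delta_rot": [0,0,0]}
    - {"grip": 0.01,"travel": [0,0,0],"delta_rot": [0,0,0]}
    - {"grip": 0.01,"travel": [0,0,0],"delta_rot": [0,0,0]}
  squeeze: 80

```text
clock: 5.55
position: [0.4897, -0.2351, 0.0239]
orientation: [0.002, -0.144, 0.99, -0.001]
contact_force: [-0.3, -0.3, -1.0]
gripper_width: 0.0148
```

```bash
python3 -c "
from plan import *
plan((.4884,-.2345,.021),.2875,2)
snap('top','pics/t3.png');c=snap('side','pics/s3.png')
a=cv2.imread('pics/s3.png');cv2.imwrite('pics/s3c.png',cv2.resize(a[160:290,270:400],None,fx=4.5,fy=4.5))"
```

```text
t 5.55 pos [ 0.4897 -0.2351  0.0239] F [-0.3 -0.3 -1. ] w 0.0148 dist [-0.0013  0.0006 -0.0029] rotvec [-0.003   0.0032  0.0005] j6 -2.38
rot/row [-0.0015  0.0016  0.0003]
[0.0005, 0.0005, 0.0014]
[0.0005, 0.0005, 0.0014]
```

View pics/s3c.png

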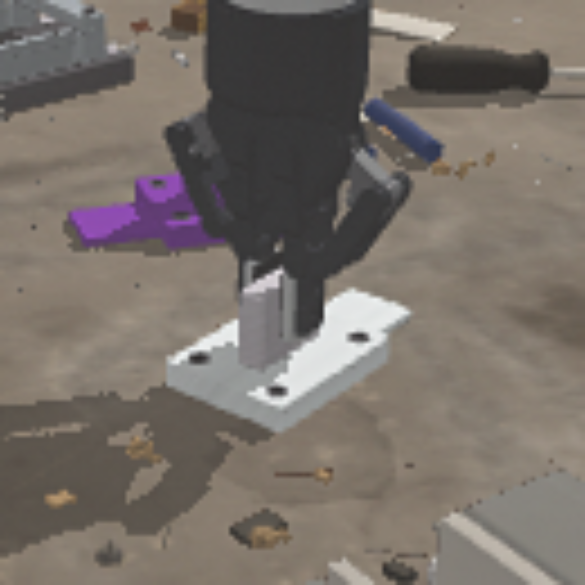

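The grip is good: the side crop shows the rib held in the pads at crop (270,320), and the opening is 14.8 mm. Next I lift and carry the cover.

```bash
cat >> plan.py <<'E'
v=np.load("v.npy")
def jp(x,y,z): # jig mm -> world m
    c,s=np.cos(v[2]),np.sin(v[2]);return (v[0]+(c*x-s*y)/1e3,v[1]+(s*x+c*y)/1e3,z/1e3)
def jig():
    s,p,r=st();c,s_=np.cos(v[2]),np.sin(v[2]);d=(p-np.array([v[0],v[1],0]))*1e3
    print("tcp in jig mm",np.round([c*d[0]+s_*d[1],-s_*d[0]+c*d[1],d[2]],2))
E
python3 -c "
from plan import *
print(jp(-13,0,0)); plan(jp(-13,0,140),v[2],14)"
```

```text
(np.float64(0.504779338526377), np.float64(0.18936341522773117), 0.0)
t 5.65 pos [ 0.4897 -0.2351  0.0239] F [ 0.5  0.1 -0.1] w 0.0149 dist [0.0151 0.4245 0.1161] rotvec [-0.0026  0.0035  0.217 ] j6 -2.38
rot/row [-0.0002  0.0002  0.0155]
[-0.0097, 0.0287, -0.0083]
[-0.0092, 0.0289, -0.0083]
[-0.0088, 0.029, -0.0083]
[-0.0083, 0.0292, -0.0083]
[-0.0079, 0.0293, -0.0083]
[-0.0074, 0.0294, -0.0083]
[-0.0069, 0.0295, -0.0083]
[-0.0065, 0.0296, -0.0083]
[-0.006, 0.0297, -0.0083]
[-0.0056, 0.0298, -0.0083]
[-0.0051, 0.0299, -0.0083]
[-0.0046, 0.03, -0.0083]
[-0.0042, 0.0301, -0.0083]
[-0.0037, 0.0301, -0.0083]
```

apply_moves:
  steps:
    - {"grip": 0.01,"travel": [0,0,-0.01],"delta_rot": [0,0,0]}
    - {"grip": 0.01,"travel": [0,0,-0.02],"delta_rot": [0,0,0]}
    - {"grip": 0.01,"travel": [0,0,-0.025],"delta_rot": [0,0,0]}
    - {"grip": 0.01,"travel": [0,0,-0.025],"delta_rot": [0,0,0]}
    - {"grip": 0.01,"travel": [-0.004,0.015,-0.02],"delta_rot": [0,0,0.015]}
    - {"grip": 0.01,"travel": [-0.008,0.025,-0.01],"delta_rot": [0,0,0.015]}
    - {"grip": 0.01,"travel": [-0.008,0.028,-0.005],"delta_rot": [0,0,0.015]}
    - {"grip": 0.01,"travel": [-0.008,0.029,0],"delta_rot": [0,0,0.015]}
    - {"grip": 0.01,"travel": [-0.008,0.029,0],"delta_rot": [0,0,0.015]}
    - {"grip": 0.01,"travel": [-0.008,0.029,0],"delta_rot": [0,0,0.015]}

```text
clock: 6.48
position: [0.4947, -0.0747, 0.1478]
orientation: [0.002, -0.092, 0.996, -0.002]
contact_force: [0.5, 0.3, -1.7]
gripper_width: 0.0146
```

```bash
python3 -c "
from plan import *
plan(jp(-13,0,140),v[2],9)"
```

```text
t 6.48 pos [ 0.4947 -0.0747  0.1478] F [ 0.5  0.3 -1.7] w 0.0146 dist [ 0.0101  0.2641 -0.0078] rotvec [-0.0042  0.0045  0.1128] j6 -1.99
rot/row [-0.0005  0.0005  0.0125]
[-0.0065, 0.0287, 0.0008]
[-0.0061, 0.0287, 0.0008]
[-0.0057, 0.0288, 0.0008]
[-0.0054, 0.0289, 0.0008]
[-0.005, 0.0289, 0.0008]
[-0.0047, 0.029, 0.0008]
[-0.0043, 0.0291, 0.0008]
[-0.0039, 0.0291, 0.0008]
[-0.0036, 0.0292, 0.0009]
```

apply_moves:
  steps:
    - {"grip": 0.01,"travel": [-0.0065,0.0287,0.001],"delta_rot": [-0.0005,0.0005,0.0125]}
    - {"grip": 0.01,"travel": [-0.006,0.0287,0.001],"delta_rot": [-0.0005,0.0005,0.0125]}
    - {"grip": 0.01,"travel": [-0.0057,0.0288,0.001],"delta_rot": [-0.0005,0.0005,0.0125]}
    - {"grip": 0.01,"travel": [-0.0054,0.0289,0.001],"delta_rot": [-0.0005,0.0005,0.0125]}
    - {"grip": 0.01,"travel": [-0.005,0.0289,0.001],"delta_rot": [-0.0005,0.0005,0.0125]}
    - {"grip": 0.01,"travel": [-0.0047,0.029,0.001],"delta_rot": [-0.0005,0.0005,0.0125]}
    - {"grip": 0.01,"travel": [-0.004,0.029,0.001],"delta_rot": [-0.0005,0.0005,0.0125]}
    - {"grip": 0.01,"travel": [-0.003,0.02,0.001],"delta_rot": [-0.0005,0.0005,0.0125]}
    - {"grip": 0.01,"travel": [-0.001,0.01,0],"delta_rot": [0,0,0]}
    - {"grip": 0.01,"travel": [0,0,0],"delta_rot": [0,0,0]}

```text
clock: 7.32
position: [0.5003, 0.1777, 0.1444]
orientation: [0.001, -0.042, 0.999, 0.001]
contact_force: [-0.1, -0.1, -2.3]
gripper_width: 0.0149
```

```bash
python3 -c "
from plan import *
plan(jp(-13,0,110),v[2],3)"
```

```text
t 7.32 pos [0.5003 0.1777 0.1444] F [-0.1 -0.1 -2.3] w 0.0149 dist [ 0.0044  0.0117 -0.0344] rotvec [0.0014 0.0029 0.0122] j6 -1.39
rot/row [0.0005 0.001  0.0041]
[-0.0018, 0.0037, 0.0115]
[-0.0018, 0.0038, 0.0115]
[-0.0018, 0.0038, 0.0115]
```

apply_moves:
  steps:
    - {"grip": 0.01,"travel": [-0.0018,0.0037,0.0115],"delta_rot": [0.0005,0.001,0.004]}
    - {"grip": 0.01,"travel": [-0.0018,0.0038,0.0115],"delta_rot": [0.0005,0.001,0.004]}
    - {"grip": 0.01,"travel": [-0.0012,0.0025,0.0115],"delta_rot": [0.0005,0.001,0.004]}
    - {"grip": 0.01,"travel": [0,0,0],"delta_rot": [0,0,0]}
    - {"grip": 0.01,"travel": [0,0,0],"delta_rot": [0,0,0]}

```text
clock: 7.73
position: [0.504, 0.1843, 0.1065]
orientation: [-0.001, -0.034, 0.999, -0.002]
contact_force: [-0.1, -0.3, -2.6]
gripper_width: 0.0146
```

```bash
python3 -c "
from plan import *
plan(jp(-13,0,100),v[2],3);jig()
c=snap('top','pics/t4.png');c=snap('side','pics/s4.png')
a=cv2.imread('pics/s4.png');cv2.imwrite('pics/s4c.png',cv2.resize(a[110:210,200:320],None,fx=6,fy=6,interpolation=2))
a=cv2.imread('pics/t4.png');cv2.imwrite('pics/t4c.png',cv2.resize(a[150:250,190:300],None,fx=6,fy=6,interpolation=2))"
```

```text
t 7.73 pos [0.504  0.1843 0.1065] F [-0.1 -0.3 -2.6] w 0.0146 dist [ 0.0008  0.005  -0.0065] rotvec [-0.0033 -0.0019 -0.0022] j6 -1.36
rot/row [-0.0011 -0.0006 -0.0007]
[-0.0004, 0.0017, 0.0022]
[-0.0004, 0.0017, 0.0022]
[-0.0004, 0.0017, 0.0022]
tcp in jig mm [-14.11  -4.97 106.47]
```

View pics/s4c.png

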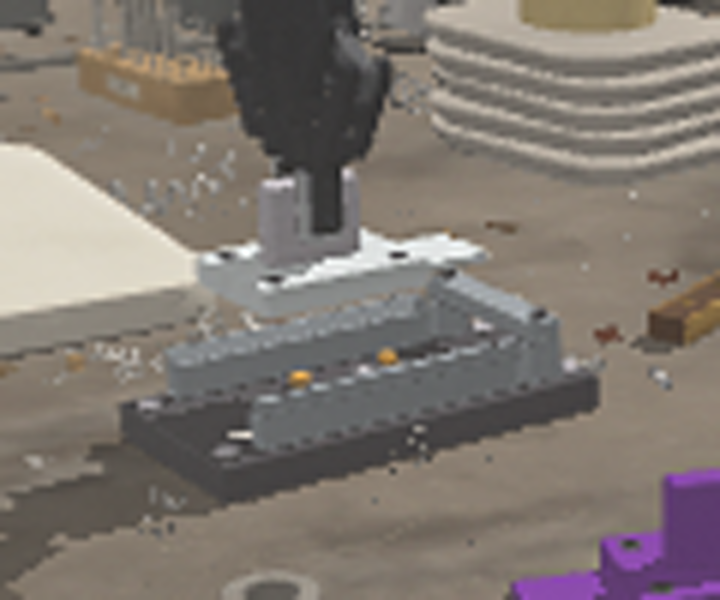

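View pics/t4c.png

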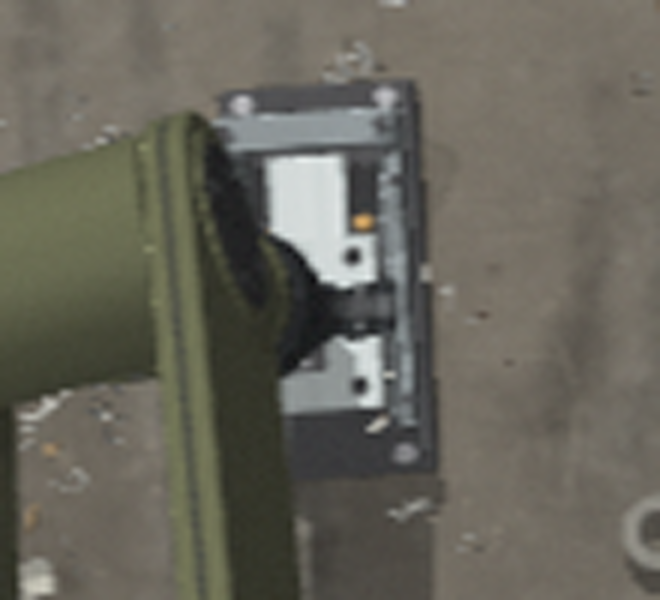

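```bash
cat > fit3.py <<'E'
from plan import *
from scipy.optimize import least_squares
C={n:manip.camera(n) for n in("top","side")}
px=lambda p,s,o:(np.array(p)+.5)/s-.5+np.array(o)
o={"top":(190,150),"side":(200,110)}
L=[("top",(348,152),(90,-20,6)),("top",(268,157),(90,20,6)),("top",(384,406),(-45,-35,14)),("side",(198,263),(-45,35,14)),("side",(262,290),(-45,-35,14)),("side",(490,252),(90,-20,6)),("side",(262,314),(-45,-35,0))]
s,p,r=st(); off={"top":v[6:8],"side":v[8:10]}
def f(t):
    c,s=np.cos(t[2]),np.sin(t[2]);R_=[]
    for n,q,m in L:
        m=np.array(m)/1e3
        R_.append(proj(C[n],(t[0]+c*m[0]-s*m[1],t[1]+s*m[0]+c*m[1],p[2]-.0239+m[2]+t[3]))+off[n]-px(q,6,o[n]))
    return np.ravel(R_)
z=least_squares(f,[p[0],p[1],v[2],0],x_scale=[.01]*4,loss="soft_l1").x
print(z.round(4),f(z).round(1))
d=z[:2]-v[:2];c,s=np.cos(v[2]),np.sin(v[2]);print("cover in jig mm",1e3*(c*d[0]+s*d[1]),1e3*(-s*d[0]+c*d[1]),"yaw",z[2]-v[2]);jig()
E
python3 fit3.py
```

```text
[ 0.5035  0.1827  0.0498 -0.0019] [-0.3  0.3  0.4  0.  -0.5  0.3 -0.3 -1.4  0.3  0.2  0.1 -0.2  0.6  1. ]
cover in jig mm -14.758449761128432 -6.5889735652236405 yaw -0.021128866538719572
tcp in jig mm [-13.44  -4.43 107.72]
```

apply_moves:
  steps:
    - {"grip": 0.01,"travel": [-0.0004,0.002,0.006],"delta_rot": [-0.001,-0.0006,0]}
    - {"grip": 0.01,"travel": [-0.0004,0.002,0.008],"delta_rot": [-0.001,-0.0006,0]}
    - {"grip": 0.01,"travel": [0,0.001,0.008],"delta_rot": [0,0,0]}
    - {"grip": 0.01,"travel": [0,0,0],"delta_rot": [0,0,0]}
    - {"grip": 0.01,"travel": [0,0,0],"delta_rot": [0,0,0]}

```text
clock: 8.35
position: [0.5066, 0.1901, 0.0851]
orientation: [0.003, -0.034, 0.999, 0.0]
contact_force: [-0.0, 0.3, -3.3]
gripper_width: 0.0149
```

```bash
python3 -c "
from plan import *
plan(jp(-13,1,75),v[2],2);jig()"
```

```text
t 8.35 pos [0.5066 0.1901 0.0851] F [-0.   0.3 -3.3] w 0.0149 dist [-0.0019  0.0003 -0.0101] rotvec [ 0.0005  0.0055 -0.0031] j6 -1.36
rot/row [ 0.0002  0.0028 -0.0015]
[0.001, 0.0002, 0.005]
[0.001, 0.0002, 0.005]
tcp in jig mm [-11.12   0.62  85.07]
```

apply_moves:
  steps:
    - {"grip": 0.01,"travel": [0.001,0,0.005],"delta_rot": [0,0.002,-0.001]}
    - {"grip": 0.01,"travel": [0.001,0,0.005],"delta_rot": [0,0.002,-0.001]}
    - {"grip": 0.01,"travel": [0,0,0],"delta_rot": [0,0,0]}
    - {"grip": 0.01,"travel": [0,0,0],"delta_rot": [0,0,0]}

```text
clock: 8.68
position: [0.5042, 0.1901, 0.0737]
orientation: [0.0, -0.035, 0.999, 0.0]
contact_force: [0.2, 0.4, -2.2]
gripper_width: 0.0151
```

```bash
python3 -c "
from plan import *
plan(jp(-13,1,58),v[2],2);jig()
c=snap('top','pics/t5.png');c=snap('side','pics/s5.png')
a=cv2.imread('pics/s5.png');cv2.imwrite('pics/s5c.png',cv2.resize(a[130:210,200:310],None,fx=7,fy=7,interpolation=2))
a=cv2.imread('pics/t5.png');cv2.imwrite('pics/t5c.png',cv2.resize(a[155:240,215:275],None,fx=7,fy=7,interpolation=2))"
```

```text
t 8.68 pos [0.5042 0.1901 0.0737] F [ 0.2  0.4 -2.2] w 0.0151 dist [ 0.0005  0.0002 -0.0157] rotvec [ 0.0002  0.0003 -0.0002] j6 -1.36
rot/row [ 0.0001  0.0002 -0.0001]
[-0.0003, 0.0001, 0.0078]
[-0.0003, 0.0001, 0.0078]
tcp in jig mm [-13.56   0.82  73.66]
```

View pics/s5c.png

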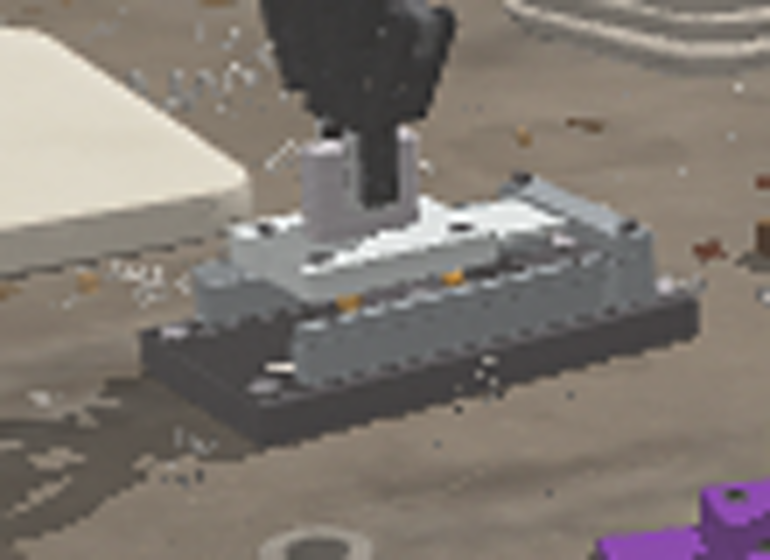

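View pics/t5c.png

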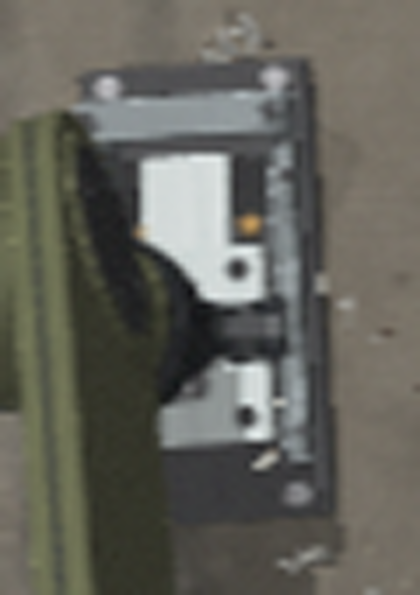

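```bash
cat > ov.py <<'E'
from plan import *
import sys
def ov(n,fn,box,s,cx,cy,cz,yaw=0):
    c=manip.camera(n);x0,x1,y0,y1=box
    im=cv2.resize(np.ascontiguousarray(c["pixels"][y0:y1,x0:x1,::-1]),None,fx=s,fy=s,interpolation=2)
    off=v[6:8] if n=="top" else v[8:10]
    def P(q): return (((proj(c,q)+off+.5-[x0,y0])*s-.5)).round().astype(int).tolist()
    def jc(x,y,z): C,S=np.cos(yaw),np.sin(yaw);return P(jp(cx+C*x-S*y,cy+S*x+C*y,cz+z))
    for z in(0,14): cv2.polylines(im,[np.array([jc(a,b,z) for a,b in((-45,-35),(45,-35),(45,35),(-45,35))])],True,(0,0,255),1)
    cv2.polylines(im,[np.array([jc(a,b,6) for a,b in((45,-20),(90,-20),(90,20),(45,20))])],True,(0,0,255),1)
    cv2.polylines(im,[np.array([P(jp(a,b,20)) for a,b in((-95,-55),(125,-55),(125,55),(-95,55))])],True,(0,255,0),1)
    cv2.imwrite(fn,im)
if __name__=="__main__":
    a=[float(x) for x in sys.argv[2:]]
    ov("top",f"pics/t{sys.argv[1]}.png",(215,275,155,240),7,*a); ov("side",f"pics/s{sys.argv[1]}.png",(200,310,130,210),7,*a)
E
python3 ov.py 6 -14.5 0 49.7; python3 -c "
import cv2,numpy as np
a=cv2.imread('pics/t6.png');b=cv2.imread('pics/s6.png')[:,:380+380]
b=cv2.resize(b,None,fx=.9,fy=.9)
print(a.shape,b.shape)"
```

```text
(595, 420, 3) (504, 684, 3)
```

View pics/t6.png

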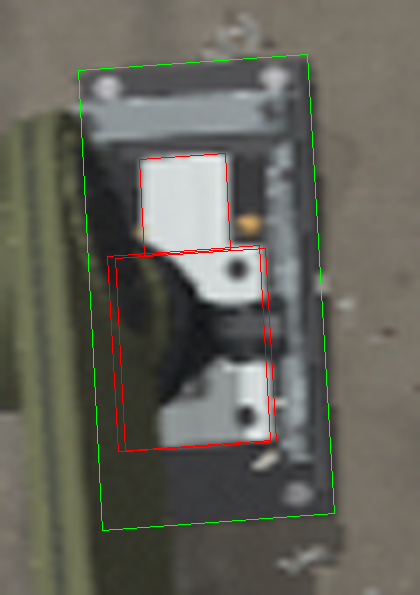

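View pics/s6.png

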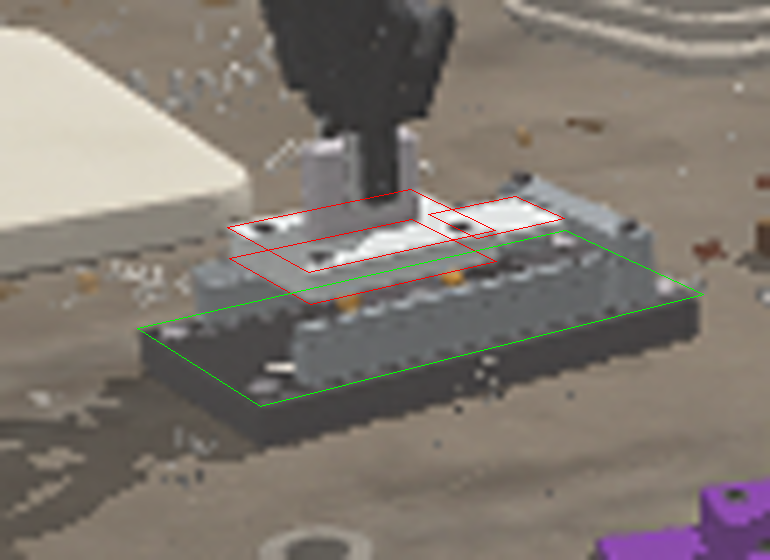

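The overlay of the predicted cover (red) lies on the cover's real edges in both views. It is centred between the fences, with the nose tip short of the bridge. I'll descend to riding height.

apply_moves:
  steps:
    - {"grip": 0.01,"travel": [0,0,0.004],"delta_rot": [0,0,0]}
    - {"grip": 0.01,"travel": [0,0,0.005],"delta_rot": [0,0,0]}
    - {"grip": 0.01,"travel": [0,0,0.003],"delta_rot": [0,0,0]}
    - {"grip": 0.01,"travel": [0,0,0],"delta_rot": [0,0,0]}
    - {"grip": 0.01,"travel": [0,0,0],"delta_rot": [0,0,0]}

```text
clock: 9.3
position: [0.5052, 0.1903, 0.0615]
orientation: [0.001, -0.035, 0.999, 0.0]
contact_force: [0.4, -0.4, -2.3]
gripper_width: 0.0146
```

```bash
python3 -c "
from plan import *
plan(jp(-13,.8,56),v[2],2);jig()"
```

```text
t 9.3 pos [0.5052 0.1903 0.0615] F [ 0.4 -0.4 -2.3] w 0.0146 dist [-0.0005 -0.0002 -0.0055] rotvec [ 0.0008  0.003  -0.0005] j6 -1.36
rot/row [ 0.0004  0.0015 -0.0002]
[0.0003, -0.0001, 0.0028]
[0.0002, -0.0001, 0.0028]
tcp in jig mm [-12.51   0.92  61.54]
```

apply_moves:
  steps:
    - {"grip": 0.01,"travel": [0.0005,0,0.003],"delta_rot": [0,0.001,0]}
    - {"grip": 0.01,"travel": [0.0005,0,0.003],"delta_rot": [0,0.001,0]}
    - {"grip": 0.01,"travel": [0,0,0],"delta_rot": [0,0,0]}
    - {"grip": 0.01,"travel": [0,0,0],"delta_rot": [0,0,0]}

```text
clock: 9.63
position: [0.5041, 0.1902, 0.0547]
orientation: [0.0, -0.035, 0.999, 0.0]
contact_force: [-0.1, -0.5, -2.6]
gripper_width: 0.0148
```

```bash
python3 -c "
from plan import *
plan(jp(-13,.8,56),v[2],2);jig()"; python3 ov.py 7 -14 0 32
```

```text
t 9.63 pos [0.5041 0.1902 0.0547] F [-0.1 -0.5 -2.6] w 0.0148 dist [ 0.0007 -0.0001  0.0013] rotvec [ 0.0007  0.0004 -0.0005] j6 -1.36
rot/row [ 0.0004  0.0002 -0.0003]
[-0.0003, -0.0001, -0.0006]
[-0.0003, -0.0001, -0.0006]
tcp in jig mm [-13.65   0.9   54.7 ]
```

View pics/s7.png

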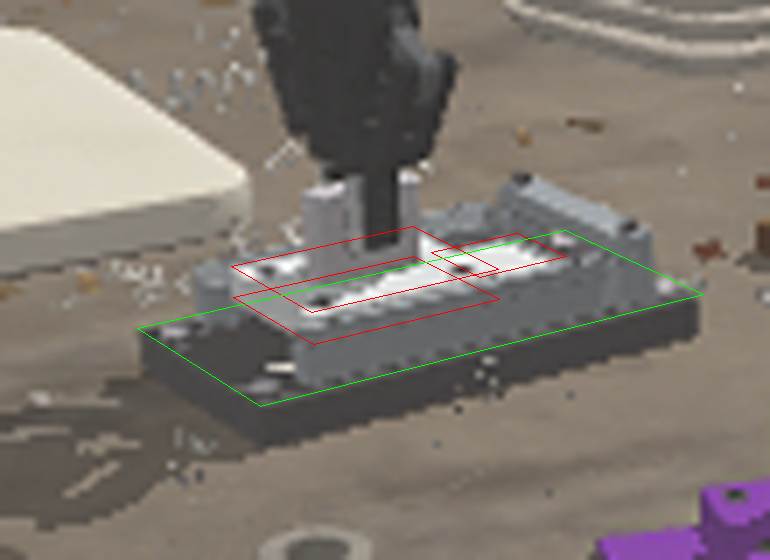

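It now rides at an underside height of about 31 mm between the fences, with no side force. I'll slide it forward.

apply_moves:
  steps:
    - {"grip": 0.01,"travel": [-0.003,0,-0.001],"delta_rot": [0,0,0]}
    - {"grip": 0.01,"travel": [-0.004,0,0],"delta_rot": [0,0,0]}
    - {"grip": 0.01,"travel": [-0.004,0,0],"delta_rot": [0,0,0]}
    - {"grip": 0.01,"travel": [-0.004,0,0],"delta_rot": [0,0,0]}
    - {"grip": 0.01,"travel": [0,0,0],"delta_rot": [0,0,0]}
    - {"grip": 0.01,"travel": [0,0,0],"delta_rot": [0,0,0]}

```text
clock: 10.23
position: [0.5219, 0.1916, 0.0566]
orientation: [0.001, -0.035, 0.999, 0.001]
contact_force: [-0.3, 0.5, -2.3]
gripper_width: 0.0148
```

```bash
python3 -c "
from plan import *
plan(jp(12,.8,56),v[2],3);jig()"
```

```text
t 10.23 pos [0.5219 0.1916 0.0566] F [-0.3  0.5 -2.3] w 0.0148 dist [ 0.0078  0.0003 -0.0006] rotvec [ 0.0011  0.0027 -0.0005] j6 -1.37
rot/row [ 0.0004  0.0009 -0.0002]
[-0.0026, -0.0001, 0.0002]
[-0.0026, -0.0001, 0.0002]
[-0.0026, -0.0001, 0.0002]
tcp in jig mm [ 4.23  1.05 56.61]
```

apply_moves:
  steps:
    - {"grip": 0.01,"travel": [-0.002,0,0.001],"delta_rot": [0,0.001,0]}
    - {"grip": 0.01,"travel": [-0.002,0,0.001],"delta_rot": [0,0.001,0]}
    - {"grip": 0.01,"travel": [-0.0005,0,0.001],"delta_rot": [0,0,0]}
    - {"grip": 0.01,"travel": [0,0,0],"delta_rot": [0,0,0]}
    - {"grip": 0.01,"travel": [0,0,0],"delta_rot": [0,0,0]}

```text
clock: 10.65
position: [0.5269, 0.192, 0.0539]
orientation: [0.0, -0.035, 0.999, 0.001]
contact_force: [0.2, 0.5, -1.3]
gripper_width: 0.0149
```

```bash
python3 -c "
from plan import *
plan(jp(15,.8,54),v[2],3);jig()"
```

```text
t 10.65 pos [0.5269 0.192  0.0539] F [ 0.2  0.5 -1.3] w 0.0149 dist [0.0058 0.0001 0.0001] rotvec [ 0.0013  0.0006 -0.0007] j6 -1.37
rot/row [ 0.0004  0.0002 -0.0002]
[-0.0019, -0.0001, -0.0]
[-0.0019, -0.0001, -0.0]
[-0.0019, -0.0001, -0.0]
tcp in jig mm [ 9.25  1.09 53.86]
```

apply_moves:
  steps:
    - {"grip": 0.01,"travel": [-0.002,0,0.0005],"delta_rot": [0,0,0]}
    - {"grip": 0.01,"travel": [-0.001,0,0.0005],"delta_rot": [0,0,0]}
    - {"grip": 0.01,"travel": [0,0,0.0003],"delta_rot": [0,0,0]}

```text
clock: 10.9
position: [0.527, 0.192, 0.0538]
orientation: [-0.002, -0.035, 0.999, 0.0]
contact_force: [0.1, -0.4, 0.2]
gripper_width: 0.0152
```

```bash
python3 -c "
from plan import *
plan(jp(15,.8,54),v[2],1);jig()"
```

```text
t 10.9 pos [0.527  0.192  0.0538] F [ 0.1 -0.4  0.2] w 0.0152 dist [0.0057 0.0001 0.0002] rotvec [ 0.0011 -0.0044 -0.0007] j6 -1.37
rot/row [ 0.0011 -0.0044 -0.0007]
[-0.0057, -0.0003, -0.0002]
tcp in jig mm [ 9.33  1.07 53.83]
```

apply_moves:
  steps:
    - {"grip": 0.01,"travel": [-0.004,0,0],"delta_rot": [0,-0.002,0]}
    - {"grip": 0.01,"travel": [-0.003,0,0.0003],"delta_rot": [0,-0.002,0]}
    - {"grip": 0.01,"travel": [0,0,0.0005],"delta_rot": [0,0,0]}

```text
clock: 11.15
position: [0.5345, 0.1926, 0.053]
orientation: [0.0, -0.035, 0.999, 0.001]
contact_force: [1.0, -0.2, -3.0]
gripper_width: 0.015
```

```bash
python3 -c "
from plan import *
plan(jp(15,.8,54),v[2],1);jig()"
```

```text
t 11.15 pos [0.5345 0.1926 0.053 ] F [ 1.  -0.2 -3. ] w 0.015 dist [-0.0018 -0.0005  0.001 ] rotvec [ 0.0012  0.0005 -0.0004] j6 -1.37
rot/row [ 0.0012  0.0005 -0.0004]
[0.0019, -0.0003, -0.001]
tcp in jig mm [16.85  1.15 52.96]
```

The force shows free hanging and z is falling, so the pin has likely entered the slot. Lowering.

apply_moves:
  steps:
    - {"grip": 0.01,"travel": [0,0,0.002],"delta_rot": [0,0,0]}
    - {"grip": 0.01,"travel": [0,0,0.002],"delta_rot": [0,0,0]}
    - {"grip": 0.01,"travel": [0,0,0.001],"delta_rot": [0,0,0]}

```text
clock: 11.4
position: [0.5348, 0.1926, 0.0473]
orientation: [0.0, -0.035, 0.999, 0.001]
contact_force: [-1.7, 0.3, 5.2]
gripper_width: 0.0145
```

```bash
python3 -c "
from plan import *
plan(jp(15,.8,49),v[2],1);jig()"
```

```text
t 11.4 pos [0.5348 0.1926 0.0473] F [-1.7  0.3  5.2] w 0.0145 dist [-0.0021 -0.0005  0.0017] rotvec [ 0.0011  0.0001 -0.0006] j6 -1.37
rot/row [ 0.0011  0.0001 -0.0006]
[0.0022, -0.0003, -0.0017]
tcp in jig mm [17.17  1.11 47.34]
```

It has dropped onto the pin and is on the plungers. Pressing home with a firmer grip.

apply_moves:
  steps:
    - {"grip": 0.0,"travel": [0,0,0.002],"delta_rot": [0,0,0]}
    - {"grip": 0.0,"travel": [0,0,0.003],"delta_rot": [0,0,0]}
    - {"grip": 0.0,"travel": [0,0,0.003],"delta_rot": [0,0,0]}
    - {"grip": 0.0,"travel": [0,0,0.003],"delta_rot": [0,0,0]}
  squeeze: 110

```text
clock: 11.73
position: [0.5348, 0.1927, 0.0439]
orientation: [0.001, -0.035, 0.999, 0.001]
contact_force: [-7.3, -1.5, 22.7]
gripper_width: 0.0143
```

```bash
python3 -c "
from plan import *
plan(jp(15,.8,44),v[2],1);jig()"
```

```text
t 11.73 pos [0.5348 0.1927 0.0439] F [-7.3 -1.5 22.7] w 0.0143 dist [-0.0021 -0.0005  0.0001] rotvec [0.0012 0.0026 0.    ] j6 -1.37
rot/row [0.0012 0.0026 0.    ]
[0.0022, -0.0004, -0.0001]
tcp in jig mm [17.15  1.2  43.88]
```

apply_moves:
  steps:
    - {"grip": 0.0,"travel": [0.0005,0,0.003],"delta_rot": [0,0,0]}
    - {"grip": 0.0,"travel": [0,0,0.003],"delta_rot": [0,0,0]}
    - {"grip": 0.0,"travel": [0,0,0.003],"delta_rot": [0,0,0]}

```text
clock: 11.98
position: [0.5349, 0.1927, 0.0439]
orientation: [0.004, -0.036, 0.999, 0.001]
contact_force: [-6.0, -1.6, 23.2]
gripper_width: 0.0143
```

```bash
python3 -c "
from plan import *
for i in range(3):
  plan(jp(15,.8,44),v[2],1);jig(); manip.camera('top');manip.camera('side')"; python3 ov.py 8 16 0 20;python3 -c "
from plan import *
plan(jp(15,.8,44),v[2],1);jig()"
```

```text
t 11.98 pos [0.5349 0.1927 0.0439] F [-6.  -1.6 23.2] w 0.0143 dist [-0.0022 -0.0006  0.0001] rotvec [0.0017 0.0082 0.0004] j6 -1.37
rot/row [0.0017 0.0082 0.0004]
[0.0023, -0.0004, -0.0001]
tcp in jig mm [17.27  1.19 43.88]
t 12.08 pos [0.5349 0.1927 0.0439] F [-6.7 -0.7 22.8] w 0.0143 dist [-0.0022 -0.0006  0.0001] rotvec [0.0017 0.0082 0.0003] j6 -1.37
rot/row [0.0017 0.0082 0.0003]
[0.0023, -0.0004, -0.0002]
tcp in jig mm [17.25  1.19 43.87]
t 12.18 pos [0.5349 0.1927 0.0439] F [-6.1 -2.  22.8] w 0.0144 dist [-0.0022 -0.0006  0.0001] rotvec [0.0017 0.0081 0.0004] j6 -1.37
rot/row [0.0017 0.0081 0.0004]
[0.0022, -0.0004, -0.0002]
tcp in jig mm [17.24  1.2  43.86]
t 12.38 pos [0.5349 0.1927 0.0439] F [-6.5 -1.9 22.3] w 0.0143 dist [-0.0022 -0.0005  0.0001] rotvec [0.0017 0.0081 0.0004] j6 -1.37
rot/row [0.0017 0.0081 0.0004]
[0.0022, -0.0004, -0.0001]
tcp in jig mm [17.23  1.18 43.87]
```

View pics/s8.png

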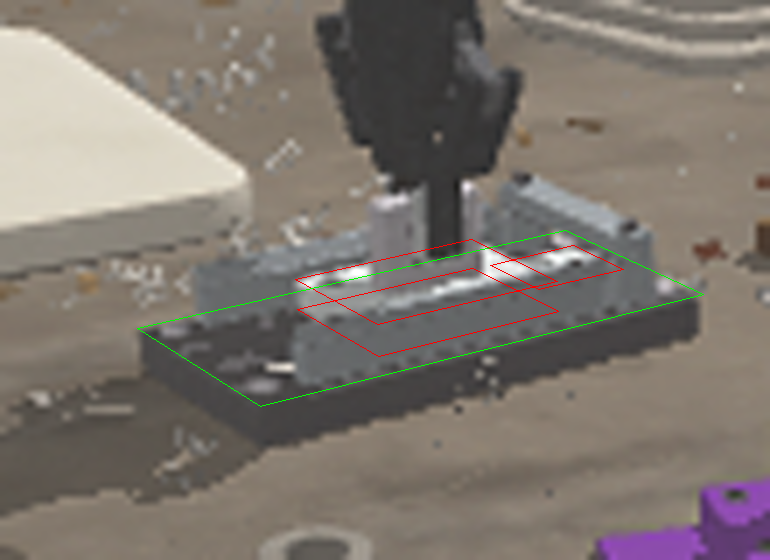

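View pics/t8.png

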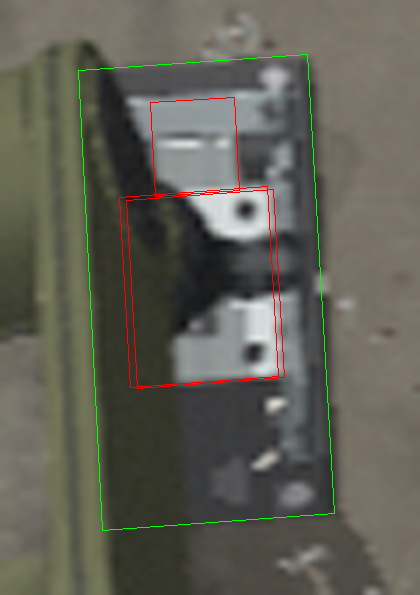

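The overlay for the home pose (underside on the bed, x ≈ 16 mm, y ≈ 0) matches the cover in both views. The nose is under the bridge, and force and pose are steady. Handing in.

```bash
python3 -c "
from cell import manip
print(manip.finish_job())"
```

```text
the job is handed in; nothing more can be done
None
```

I fitted the pale cover to the jig and handed the job in at about 12.4 s, still holding it pressed down by the rib. The hand-in reports no verdict, so the result below rests on my own checks.

- **Sliding in:** I took the cover by its rib and lowered it between the fences. Riding high (centre about 57–60 mm), I slid it until its nose was about 93 mm or more ahead of the jig origin, under the keeper. It dropped on the pin at about jig x 16 mm.
- **Last pose:** From the tool height, and assuming the grip did not slip, the underside is at 20.0 mm, so the centre is at about 47 mm (home). Overlays in both cameras agree: x about 16 mm, y about 0, nose about 106 mm ahead. The tool's tilt is about 0.008 rad.
- **Hold:** It is steady under about 22–23 N of downward force, with a 110 N grip. I did not read the plungers directly; I infer they are fully in from the cover's height and that force.
- **Disagreements:**
  - A leftover 6–7 N pushes the tool back along the slide, probably the slot edge resting on the pin. I left it.
  - One rough mid-air fit gave a 0.02 rad yaw error, which the later overlay did not bear out.
  - The cover appears to sit about 1 mm to one side of the tool centre, and I corrected for that.
- **Other things on the bench:** I kept clear of them and saw no unexpected contact forces, but I did not measure their positions again at the end.

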